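# Unlock the melting-pot lid and show its seal to the camera

### The job

Turn the lid of the wax melting pot anticlockwise until its two yellow lugs are out from under the red claws and over the white marks, lift it off, and hold it up at the viewing spot in front of the inspection camera, 17 cm straight out from the lens, with its underside squarely facing the lens so that the seal can be checked. Finish while still holding the lid there, still and in the air: do not put it down or let go. Leave the bottles, jug and everything else on the table standing where they are.

Things in the scene. Friction and masses are not known exactly. Their poses are not given: they have to be found in the camera images.
- lid: Loose steel lid, 180 g. Origin: underside centre of its grey plug (diameter 102, 10 mm deep); z up out of its top. Steel disc, diameter 124, 10 to 15 mm above origin; two yellow lugs, 16 wide, 5 thick, along its +x and -x to 76 mm off axis. On top a black bar handle, 56 long along x, 16 thick along y (grip across this), 15 to 49 mm above origin. Turns with light friction; 5 mm sideways play.
- pot: Steel pot, diameter 120, fixed on a white warmer (diameter 176); rim 140 mm above the table. Origin: on the table under its axis, z up. White open marks below the rim at its +x and -x. Locked, the lid's x is 0.84 to 1.04 rad clockwise (from above) of the pot's x, or that plus half a turn; with lid x along pot x it lifts straight off. Seated, the lid's origin is 130 mm above this origin.
- claw (a point): Middle of the top of one of the two red claws on the pot's rim, 12.5 mm above the rim, 76 mm off the axis at -0.95 rad from the pot's x; the other lies half a turn on. Claws are 36 mm wide, reach in to 66 mm off the axis, leave the lugs 2.5 mm of upward play and are closed at the clockwise end. Lugs are clear of them once the lid is within 0.5 rad of the marks.
- pot_handle (a point): Outer end of the pot's straight black handle, 196 mm from the axis along the pot's +y, 115 mm above the table; 22 mm wide, 16 mm thick.
- camera_head: Inspection camera head: black box, white ring light (diameter 84) around a black lens, fixed on a stand with round black foot (diameter 96). Origin: centre of the lens glass, 96 mm above the table; z: lens axis, out of the lens, up and towards the robot, always 0.611 rad (35 degrees) from vertical, heading varies. Show the lid underside to the lens, its z parallel to this z.
- view_spot (a point): The viewing spot: a point in empty air on the lens axis, 170 mm out from the lens (about 235 mm above the table). The lid's origin (centre of its underside) belongs here. Turning of the lid about its own axis does not matter.
- bottle_red: Bystander: small red dropper bottle with white cap and paper label, diameter 30, height 68 mm, standing loose; origin at the centre of its underside.
- bottle_black: Bystander: small black dropper bottle with white cap and paper label, diameter 30, height 68 mm, standing loose; origin at the centre of its underside.
- bottle_green: Bystander: small green dropper bottle with white cap and paper label, diameter 30, height 68 mm, standing loose; origin at the centre of its underside.
- bottle_clear: Bystander: small amber glass dropper bottle with white cap and paper label, diameter 30, height 68 mm, standing loose; origin at the centre of its underside.
- jug: Bystander: clear plastic measuring jug with a handle, rim diameter 90, height 115 mm, loose; origin at the centre of its underside.
- soap: Bystander: pink bar of soap, 75 x 50 x 25 mm, loose; origin at the centre of its underside.
- plain_lid: Bystander: an ordinary round steel lid without lugs, diameter 140 mm, with a round black knob, 32 mm high in all, lying loose on the table; origin at the centre of its underside.
- stick: Bystander: thin wooden stirring stick, 190 x 9 x 6 mm, lying loose along its x; origin at the centre of its underside.
Mind the look-alikes: they are no part of the job. What is shaped like the lid but blue or orange is not meant.

How it is judged:
By the outcome, as a careful person would: the job done as asked, in the order asked, and still so for the second after the job is handed in, while the arm keeps its last pose, push and grip.
It also fails if it takes over 38 s, if anything falls off the work surface, if the arm or the gripper's body presses on something with over 40 N, if the wrist force passes 120 N, or if a joint passes its speed limit or range.

### The arm

A 6-joint arm with a two-finger parallel gripper is mounted at the origin on the work surface. World frame = base frame: x ahead of the robot, y to its left, z up, the work surface at z = 0. Lengths are in m, angles in rad, forces in N, time in s.
With the tool pointing down it reaches from about 0.3 to 0.775 m from the base axis. Payload 14.6 kg.
Tool frame: the origin (TCP) lies midway between the tips of the shut fingers; the grasp point (between the pads) lies 19 mm behind it (tcp_to_grasp is the distance from the TCP to the grasp point, in m); z points along the fingers, y is the line along which they close (so a half turn about z gives the same grasp; the last joint's range is limited). The gripper opens to 94 mm and grips with 3 to 60 N. Pads are 16 mm wide; open, the fingers measure 119 mm over their backs; the gripper's body (75 mm by 177 mm) begins 78 mm behind the grasp point.
Start: joints at [-1.411, 0.3, 1.521, -0, 1.321, -0.067], TCP at [0.124, -0.536, 0.205] pointing down, gripper open.
Joint ranges: [-3.03, 3.03], [-0.79, 2.21], [0.23, 2.52], [-1.04, 4.18], [0, 3.07], [-2.55, 2.55]. Speed limits (rad/s): [2.22, 2.22, 2.57, 3.14, 3.14, 3.14].

### API

Orientations are given as [roll, pitch, yaw] about the fixed x, y, z axes, in that order (R = Rz(yaw) Ry(pitch) Rx(roll)).
In Python, from station import * gives the robot as it stands.
- The arm moves only by the tool send_rows, never from a script. Its argument "motion" is a list of rows, each a list of 3 entries, a list of its own where there are three numbers: the shift along the tool's x, y, z in units of 0.03 m (1.0 is 0.03 m), then the turn, a rotation vector about the tool's x, y, z in units of 0.12 rad (1.0 is 0.12 rad), then the opening, from -1 (shut) to 1 (fully open). In form: [[[x, y, z], [rx, ry, rz], grip], ...]. A call has 1 to 12 rows; each row shifts and turns the commanded pose from where the row before left it, along the tool's axes as they then stand; what a row does not reach is not made up. A row lasts 1/10 s, in which the tool goes at most 50 mm and 8.59 degrees, less where a joint would pass 70% of its speed; a pose out of reach is approached as far as the arm can. A call with a number of a shift or a turn outside -1 to 1 is refused whole. A call with a gripper value outside its range is refused whole. The fingers move at their own pace and stop on an object; "squeeze" is the grip in N (left out, the last holds). Time passes only in rows, so rows that do not move let the fingers close. It gives the time, the measured TCP pose, the force, the opening and the grip force at its end, in the units of the state.
- get_obs(): the state, without advancing time (a new reading comes with each control period).
- camera(name): name is "scene" or "side" or "wrist"; returns a dict with "pixels" (384x512x3 uint8, red, green, blue), "depth" (384x512 float32, m along the optical axis (not along the pixel's ray), 0 where there is no reading), "fx", "fy", "cx", "cy" (pixels), "rvec" (rotation vector, rad) and "tvec" (3), from world to camera coordinates, as OpenCV has them. Camera axes: x right, y down, z forward; pixel columns grow to the right and rows downward; lengths in m; the calibration is good to about 2 mm. A picture is of the moment at which its call begins.
- hand_in(): hands the job in; it is judged then, once.
The state is a dict: "time_s": time; "qpos": joint angles; "joint_vel": joint speeds; "tau": joint torques, N m; "ee_pos": TCP position; "eef_rot": TCP orientation; "force": force on the tool from outside, world axes, zero at the start; "moment": the same for the moment, N m; "grip_width": finger opening in m; "grip_force": force on a finger pad.
Only numpy, scipy, OpenCV 4.12 (cv2) and the standard library are available. Lean on these libraries where they do the work, as an engineer would, in place of code of your own. Each camera call takes 0.05 s, during which the arm holds its last target. There are 200 camera calls.

## Working session

There is one attempt and no reset: what is moved stays moved. The work goes in short steps, Python scripts to look and compute and a tool call to move; the robot and the scene stay as the last step left them, time stands still between calls to the robot, and variables do not carry over. Pictures are saved under pics/ and viewed, at most 10 in all, crops included, and the job is handed in when it is done.

Besides the shell and the picture viewer there is one more tool, called after "Emit:" as name(argument=value, ...) on one line, values as JSON. send_rows: Moves the arm, as the interface text tells. Its arguments: {"type":"object","properties":{"motion":{"type":"array"},"squeeze":{"type":"number"}},"required":["motion"]}

```bash
mkdir -p pics; ls; cat > h.py <<'E'
from station import *
import numpy as np, cv2, pickle
from scipy.spatial.transform import Rotation as R
def pts(c):
    v,u=np.mgrid[0:384,0:512]; d=c["depth"]
    P=np.stack([(u-c["cx"])/c["fx"]*d,(v-c["cy"])/c["fy"]*d,d],-1)
    Rm=R.from_rotvec(np.ravel(c["rvec"])).as_matrix()
    W=(P-np.ravel(c["tvec"]))@Rm
    W[d<=0]=np.nan
    return W
def save(c,n): cv2.imwrite("pics/"+n+".png",c["pixels"][...,::-1])
E
python3 - <<'E'
from h import *
ims=[]
for n in ["scene","side"]:
    c=camera(n); pickle.dump(c,open(n+".pkl","wb")); save(c,n)
    Rm=R.from_rotvec(np.ravel(c["rvec"])).as_matrix(); print(n,-Rm.T@np.ravel(c["tvec"]),Rm[2],c["fx"])
print(get_obs())
E
```

```text
pics
scene [1.29658384 0.53801323 1.36774038] [-0.48987637 -0.35982667 -0.79406921] 479.94149502838354
side [ 0.10303564 -0.72450311  0.91554818] [ 0.37146067  0.64227671 -0.67044581] 381.72825187215216
{'time_s': 0.1, 'qpos': array([-1.41058159e+00,  3.00425954e-01,  1.52148383e+00,  1.96758403e-05,
        1.32071019e+00, -6.66181987e-02]), 'joint_vel': array([-0.00224958, -0.0032997 ,  0.00019023,  0.00174299,  0.00116587,
       -0.0007913 ]), 'tau': array([ 3.93171149e-04, -5.32645512e+01, -3.53283048e+01,  7.09201279e-02,
        2.35098257e-02, -4.34110621e-05]), 'ee_pos': array([ 0.12364762, -0.53569111,  0.20495223]), 'eef_rot': array([-3.14056887e+00, -8.74046536e-05,  2.26828016e-01]), 'force': array([ 0.79091598, -0.08857435,  0.8790714 ]), 'moment': array([-0.00416745,  0.0057348 ,  0.03409903]), 'grip_force': 0.0, 'grip_width': 0.09428800090761187}
```

View pics/scene.png

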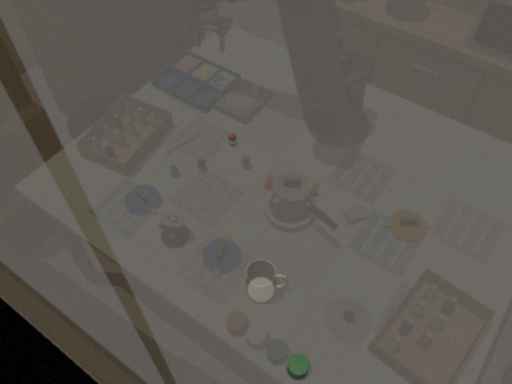

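View pics/side.png

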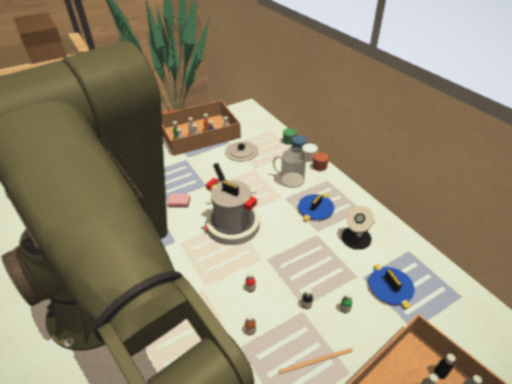

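The scene view is hazy. The pot with the claws is at about (293,195) there, and in the side view it is at (230,205) with red claws at (212,183) and (250,203). The camera head is at scene (173,228) and side (358,225).

Lid candidates:
- steel lid on the pot: side (230,188), scene (292,183)
- blue lids: side (316,207) and (391,285)
- orange lid: scene (408,225)
- plain lid with knob: side (241,150)

By the description it is the one on the pot, under the red claws. I'll check that in a close crop.

```bash
python3 - <<'E'
from h import *
a=pickle.load(open("scene.pkl","rb")); b=pickle.load(open("side.pkl","rb"))
def crop(im,u0,v0,w,h,s): return cv2.resize(im[v0:v0+h,u0:u0+w],None,fx=s,fy=s,interpolation=cv2.INTER_CUBIC)
x=a["pixels"].astype(float); 
def st(im):
    lo=np.percentile(im,1,axis=(0,1)); hi=np.percentile(im,99,axis=(0,1)); return np.clip((im-lo)/(hi-lo)*255,0,255).astype(np.uint8)
A=np.hstack([st(crop(x,240,150,100,75,4)),st(crop(x,130,190,100,75,4))])
B=np.hstack([crop(b["pixels"],185,150,100,75,4),crop(b["pixels"],310,190,100,75,4)])
cv2.imwrite("pics/c1.png",np.vstack([A,B])[...,::-1])
for n,c in (("scene",a),("side",b)):
    W=pts(c); print(n,np.isnan(W[...,0]).mean())
    for p in ([(293,195),(292,183),(173,228),(269,182),(315,189),(408,225),(262,270)] if n=="scene" else [(230,188),(212,183),(250,203),(218,170),(358,225),(357,240),(316,207),(250,284),(307,300),(347,303),(250,326)]):
        print(p,W[p[1],p[0]].round(3))
E
```

```text
scene 0.026097615559895832
(293, 195) [1.219 0.496 1.25 ]
(292, 183) [1.22  0.495 1.256]
(173, 228) [1.219 0.432 1.173]
(269, 182) [1.22  0.487 1.251]
(315, 189) [1.219 0.503 1.258]
(408, 225) [1.22  0.53  1.264]
(262, 270) [1.22  0.485 1.189]
side 0.0040130615234375
(230, 188) [0.464 0.066 0.17 ]
(212, 183) [0.436 0.134 0.154]
(250, 203) [ 0.492 -0.004  0.151]
(218, 170) [0.496 0.221 0.122]
(358, 225) [ 0.754 -0.193  0.084]
(357, 240) [ 0.764 -0.194  0.011]
(316, 207) [ 0.738 -0.017  0.022]
(250, 284) [ 0.387 -0.18   0.04 ]
(307, 300) [ 0.489 -0.303  0.043]
(347, 303) [ 0.572 -0.364  0.044]
(250, 326) [ 0.324 -0.29   0.045]
```

View pics/c1.png

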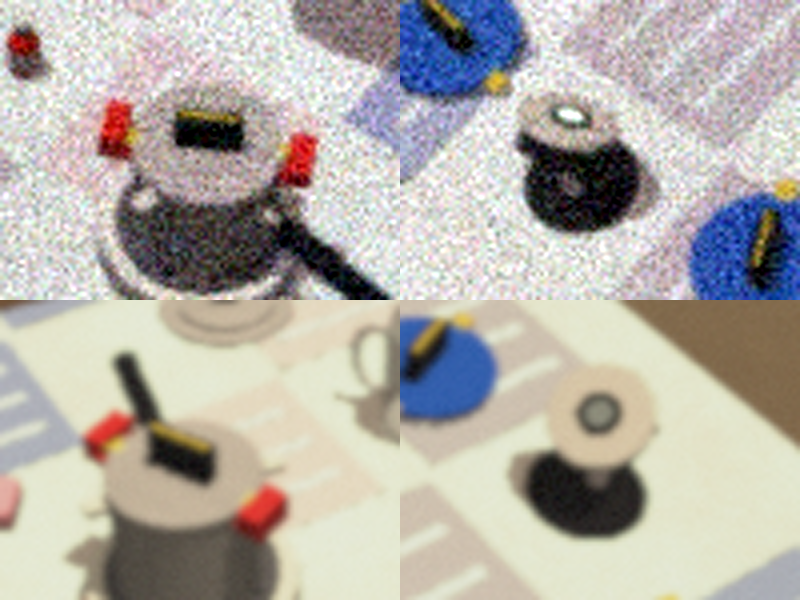

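The crop confirms it: steel lid, yellow lugs under red claws, black bar handle with a yellow stripe. Scene depth is blocked by the glass, so I'll measure with the side depth.

```bash
python3 - <<'E'
from h import *
from scipy.optimize import least_squares
b=pickle.load(open("side.pkl","rb")); W=pts(b); p=b["pixels"].astype(int)
v,u=np.mgrid[0:384,0:512]
box=(u>195)&(u<270)&(v>150)&(v<245)
red=box&(p[...,0]>150)&(p[...,1]<70)&(p[...,2]<80)
for s in (red&(u<230),red&(u>=230)):
    Q=W[s]; t=Q[Q[:,2]>np.nanpercentile(Q[:,2],90)-0.004]; print("claw",s.sum(),np.median(Q,0).round(4),"top",t.mean(0).round(4),t.min(0).round(3),t.max(0).round(3))
# lid top disc
d=box&(abs(W[...,2]-.145)<.004)&~red&(p.min(-1)>60)
Q=W[d]; 
f=lambda x:np.hypot(Q[:,0]-x[0],Q[:,1]-x[1])
# centre: bounding circle via boundary
h=cv2.minEnclosingCircle((Q[:,:2]*1000).astype(np.float32)); print("disc",len(Q),np.median(Q[:,2]),h,Q.mean(0))
# bar
k=box&(W[...,2]>.155)&(W[...,2]<.185)&~red&(u>215)&(u<245)
Q=W[k]; print("bar",len(Q),Q.mean(0).round(4),Q.min(0).round(3),Q.max(0).round(3)); r=cv2.minAreaRect((Q[:,:2]*1000).astype(np.float32)); print(r)
t=Q[Q[:,2]>.174]; print("bartop",len(t),t.mean(0).round(4),np.median(t[:,2])); e=np.linalg.svd(t[:,:2]-t[:,:2].mean(0),full_matrices=False)[2][0]; print("dir",np.arctan2(e[1],e[0]),cv2.minAreaRect((t[:,:2]*1000).astype(np.float32)))
# pot handle
k=(u>205)&(u<232)&(v>155)&(v<185)&(p.max(-1)<80)&(W[...,2]>.1)&(W[...,2]<.135)
Q=W[k]; print("handle",len(Q),Q.min(0),Q.max(0)); fit=cv2.fitLine((Q[:,:2]).astype(np.float32),cv2.DIST_HUBER,0,.01,.01).ravel();print(fit)
# camera head
k=(u>335)&(u<380)&(v>200)&(v<240)&(p.min(-1)>110)&(W[...,2]>.05)&(W[...,2]<.14)
Q=W[k]
for i in range(4):
    c=np.median(Q,0) if i==0 else Q.mean(0); n=np.linalg.svd(Q-c,full_matrices=False)[2][2]; n*=np.sign(n[2]); r=abs((Q-c)@n); Q=Q[r<max(.004,2*np.median(r))]
print("ring",len(Q),c,n,"tilt",np.arccos(n[2]),"head",np.arctan2(n[1],n[0]))
z=n;x=np.cross([0,1,0],z);x/=np.linalg.norm(x);y=np.cross(z,x)
q=np.c_[(Q-c)@x,(Q-c)@y]; (cx,cy),rr=cv2.minEnclosingCircle((q*1000).astype(np.float32)); print("ring c",c+x*cx/1000+y*cy/1000,rr)
# foot
k=(u>335)&(u<380)&(v>222)&(v<252)&(W[...,2]<.02)&(p.max(-1)<90); Q=W[k];print("foot",cv2.minEnclosingCircle((Q[:,:2]*1000).astype(np.float32)),Q[:,2].mean())
E
```

```text
claw 30 [0.4373 0.1381 0.1534] top [0.4361 0.1384 0.1534] [0.419 0.132 0.151] [0.452 0.147 0.156]
claw 44 [ 0.4948 -0.0012  0.1526] top [ 4.947e-01 -2.000e-04  1.527e-01] [ 0.478 -0.01   0.15 ] [0.511 0.01  0.155]
disc 706 0.1455122629818525 ((466.5902099609375, 75.1905517578125), 87.71173095703125) [0.46195207 0.0669676  0.14548341]
bar 164 [0.464  0.0702 0.1714] [0.446 0.047 0.155] [0.485 0.142 0.184]
((458.78875732421875, 92.66110229492188), (24.717634201049805, 96.90767669677734), 20.13372230529785)
bartop 81 [0.4649 0.0722 0.1787] 0.17901900841770002
dir -1.075611973629262 ((466.5510559082031, 73.75778198242188), (17.308181762695312, 54.71180725097656), 29.905975341796875)
handle 62 [0.47740425 0.16763314 0.12073012] [0.50556676 0.24936129 0.12790752]
[0.20921032 0.97787064 0.4919461  0.19999571]
ring 472 [ 0.76751587 -0.18216654  0.09505439] [-0.5720998  -0.05725757  0.81818298] tilt 0.6125527185716907 head -3.0418416443252894
ring c [ 0.76654258 -0.18138951  0.09442822] 42.234519958496094
foot ((768.2073974609375, -182.99147033691406), 45.517417907714844) 0.010512491323428736
```

The side depth gives these:

| Item | Value |
|---|---|
| Pot axis | (0.4655, 0.069) |
| Pot x yaw | ≈ -0.215 |
| Lid bar direction | ≈ -1.07 (locked) |
| Lens | (0.7665, -0.181, 0.0945) |
| Lens axis n | (-0.571, -0.057, 0.819) |
| View spot | ≈ (0.669, -0.191, 0.234) |

I'll grip with yaw 2.07, which leaves joint 6 room to turn anticlockwise.

Emit:
send_rows(motion=[[[0.4,-0.43,-0.05],[0,0,0],0.3],[[0.78,-0.86,-0.1],[0,0,0],0.3],[[0.78,-0.86,-0.1],[0,0,0],0.3],[[0.78,-0.86,-0.1],[0,0,0],0.3],[[0.78,-0.86,-0.1],[0,0,0],0.3],[[0.78,-0.86,-0.1],[0,0,0],0.3],[[0.78,-0.86,-0.1],[0,0,0],0.3],[[0.78,-0.86,-0.1],[0,0,0],0.3],[[0.78,-0.86,-0.1],[0,0,0],0.3],[[0.78,-0.86,-0.1],[0,0,0],0.3],[[0.78,-0.86,-0.1],[0,0,0],0.3],[[0.78,-0.86,-0.1],[0,0,0],0.3]], squeeze=40)

```text
time_s: 1.3
ee_pos: [0.3198, -0.1848, 0.24]
eef_rot: [-3.142, 0.0, 0.227]
force: [0.5, 0.1, -0.4]
grip_width: 0.0611
grip_force: 0.0
```

Emit:
send_rows(motion=[[[0.78,-0.86,-0.1],[0,0,0],0.3],[[0.78,-0.86,-0.1],[0,0,0],0.3],[[0.78,-0.86,-0.1],[0,0,0],0.3],[[0.78,-0.86,-0.1],[0,0,0],0.3],[[0.78,-0.86,-0.1],[0,0,0],0.3],[[0.78,-0.86,-0.1],[0,0,0],0.3],[[0.78,-0.86,-0.1],[0,0,0],0.3],[[0.39,-0.43,-0.05],[0,0,0],0.3],[[0,0,0],[0,0,-0.5],0.3],[[0,0,0],[0,0,-1],0.3],[[0,0,0],[0,0,-1],0.3],[[0,0,0],[0,0,-1],0.3]])

```text
time_s: 2.5
ee_pos: [0.4468, 0.0418, 0.2622]
eef_rot: [-3.141, 0.0, 0.652]
force: [-0.5, 0.8, 0.4]
grip_width: 0.0611
grip_force: 0.0
```

Emit:
send_rows(motion=[[[0,0,0],[0,0,-1],0.3],[[0,0,0],[0,0,-1],0.3],[[0,0,0],[0,0,-1],0.3],[[0,0,0],[0,0,-1],0.3],[[0,0,0],[0,0,-1],0.3],[[0,0,0],[0,0,-1],0.3],[[0,0,0],[0,0,-1],0.3],[[0,0,0],[0,0,-1],0.3],[[0,0,0],[0,0,-1],0.3],[[0,0,0],[0,0,-1],0.3],[[0,0,0],[0,0,-1],0.3],[[0,0,0],[0,0,-0.9],0.3]])

```text
time_s: 3.7
ee_pos: [0.4468, 0.0418, 0.2622]
eef_rot: [-3.141, -0.0, 2.08]
force: [0.0, 0.5, -0.9]
grip_width: 0.0609
grip_force: 0.0
```

```bash
python3 - <<'E'
from h import *
c=camera("wrist"); save(c,"w1"); W=pts(c); p=c["pixels"].astype(int)
k=(W[...,2]>.170)&(W[...,2]<.186)&(np.hypot(W[...,0]-.465,W[...,1]-.07)<.045)
Q=(W[k][:,:2]*1000).astype(np.float32); print(len(Q),np.median(W[k][:,2]),cv2.minAreaRect(Q),Q.mean(0))
e=np.linalg.svd(Q-Q.mean(0),full_matrices=False)[2][0];print("dir",np.arctan2(e[1],e[0]))
red=(p[...,0]>130)&(p[...,1]<70)&(p[...,2]<80)&(W[...,2]>.148)&(W[...,2]<.158)
n,l,s,ce=cv2.connectedComponentsWithStats(red.astype(np.uint8))
for i in range(1,n):
    if s[i,4]>60: print("claw",s[i],W[l==i].mean(0),cv2.minAreaRect((W[l==i][:,:2]*1000).astype(np.float32)))
yel=(p[...,0]>140)&(p[...,1]>100)&(p[...,2]<80)&(abs(W[...,2]-.144)<.006)
n,l,s,ce=cv2.connectedComponentsWithStats(yel.astype(np.uint8))
for i in range(1,n):
    if s[i,4]>20: print("lug",s[i],W[l==i].mean(0))
E
```

```text
897 0.1788377705485474 ((466.46392822265625, 74.23497009277344), (16.18891716003418, 54.44936752319336), 28.132366180419922) [465.63217  74.74054]
dir 2.0558386
claw [280  91  29  19 375] [0.44050532 0.14758005 0.15245597] ((440.3746337890625, 146.23785400390625), (28.40940284729004, 16.05891227722168), 22.851158142089844)
claw [255 230  33  13 363] [0.4946964  0.00667519 0.15229336] ((494.96124267578125, 6.451080322265625), (36.43486022949219, 15.28752326965332), 26.764610290527344)
lug [270 226  14   3  35] [0.4974248  0.01771674 0.14468818]
```

View pics/w1.png

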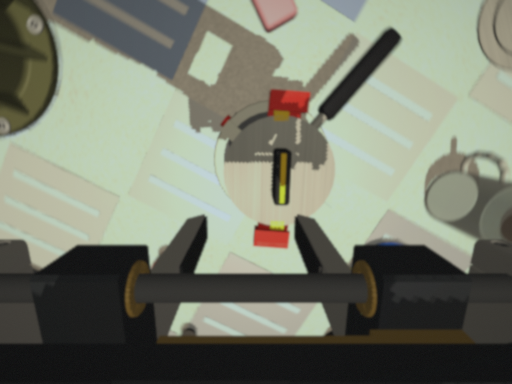

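The wrist view shows the bar at (282,178) and the claws at (289,103) and (272,236). The bar centre is (0.4665, 0.0742) with direction 2.056, consistent with the side view. I'll align, descend and grip.

Emit:
send_rows(motion=[[[0.31,0.55,0],[0,0,0.1],0.3],[[0.31,0.55,0],[0,0,0.1],0.3],[[0,0,0.5],[0,0,0],0.3],[[0,0,0.6],[0,0,0],0.3],[[0,0,0.6],[0,0,0],0.3],[[0,0,0.6],[0,0,0],0.3],[[0,0,0.6],[0,0,0],0.3],[[0,0,0.5],[0,0,0],0.3],[[0,0,0.3],[0,0,0],0.3],[[0,0,0],[0,0,0],0.3]])

```text
time_s: 4.75
ee_pos: [0.4666, 0.0738, 0.1505]
eef_rot: [-3.14, -0.001, 2.05]
force: [-0.6, -0.5, 0.7]
grip_width: 0.0613
grip_force: 0.0
```

Emit:
send_rows(motion=[[[0,0,0],[0,0,0],-0.3],[[0,0,0],[0,0,0],-0.6],[[0,0,0],[0,0,0],-1],[[0,0,0],[0,0,0],-1],[[0,0,0],[0,0,0],-1],[[0,0,0],[0,0,0],-1]], squeeze=40)

```text
time_s: 5.35
ee_pos: [0.467, 0.0739, 0.1515]
eef_rot: [-3.141, 0.0, 2.051]
force: [-2.1, -0.6, 1.3]
grip_width: 0.0165
grip_force: 0.9
```

Emit:
send_rows(motion=[[[0,0,0],[0,0,0],-1],[[0,0,0],[0,0,0],-1],[[0,0,0],[0,0,0],-1],[[0,0,0],[0,0,-0.2],-1],[[0,0,0],[0,0,-0.4],-1],[[0,0,0],[0,0,-0.4],-1]])

```text
time_s: 5.95
ee_pos: [0.4672, 0.0739, 0.1515]
eef_rot: [3.141, 0.0, 2.174]
force: [0.2, 0.7, 1.9]
grip_width: 0.0162
grip_force: 40.0
```

Firm grip with low forces. I'll keep turning, about 0.755 rad more.

Emit:
send_rows(motion=[[[0,0,0],[0,0,-0.5],-1],[[0,0,0],[0,0,-0.6],-1],[[0,0,0],[0,0,-0.6],-1],[[0,0,0],[0,0,-0.6],-1],[[0,0,0],[0,0,-0.6],-1],[[0,0,0],[0,0,-0.6],-1],[[0,0,0],[0,0,-0.6],-1],[[0,0,0],[0,0,-0.6],-1],[[0,0,0],[0,0,-0.6],-1],[[0,0,0],[0,0,-0.6],-1],[[0,0,0],[0,0,-0.4],-1],[[0,0,0],[0,0,0],-1]])

```text
time_s: 7.15
ee_pos: [0.4672, 0.0739, 0.1515]
eef_rot: [3.141, 0.0, 2.929]
force: [0.7, 0.4, 2.1]
grip_width: 0.0158
grip_force: 40.0
```

```bash
python3 - <<'E'
from h import *
o=get_obs(); print({k:np.round(o[k],3) for k in ("qpos","force","moment","eef_rot")})
a=camera("side"); b=camera("wrist")
A=cv2.resize(a["pixels"][140:260,180:300],(400,400),interpolation=cv2.INTER_CUBIC)
B=cv2.resize(b["pixels"],(400,300)); B=cv2.copyMakeBorder(B,50,50,0,0,0)
cv2.imwrite("pics/t1.png",np.hstack([A,B])[...,::-1])
E
```

```text
{'qpos': array([ 0.079,  0.184,  1.798,  0.   ,  1.16 , -1.278]), 'force': array([0.741, 0.438, 2.136]), 'moment': array([-0.011, -0.14 ,  0.13 ]), 'eef_rot': array([3.141, 0.   , 2.929])}
```

View pics/t1.png

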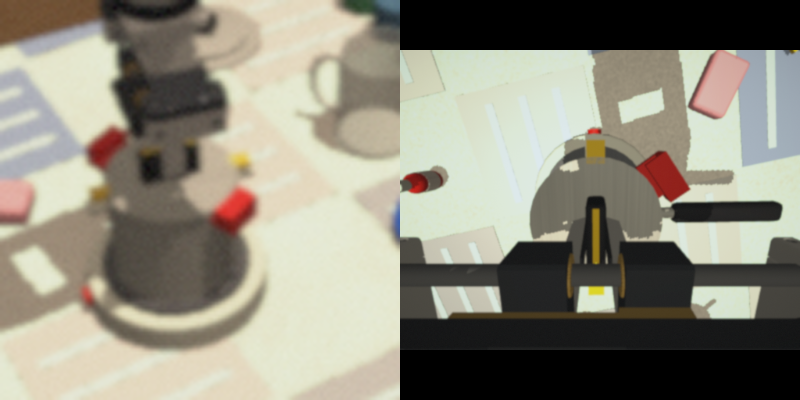

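In the side crop the lugs at (100,193) and (240,160) are well clear of the claws at (108,147) and (235,212). The wrist view shows a lug at (595,150), at right angles to the pot handle, so it sits over a mark. Next I lift straight up.

Emit:
send_rows(motion=[[[0,0,-0.1],[0,0,0],-1],[[0,0,-0.2],[0,0,0],-1],[[0,0,-0.2],[0,0,0],-1],[[0,0,-0.3],[0,0,0],-1],[[0,0,-0.4],[0,0,0],-1]])

```text
time_s: 7.75
ee_pos: [0.4669, 0.0739, 0.1882]
eef_rot: [-3.141, -0.0, 2.927]
force: [0.1, -0.2, -1.1]
grip_width: 0.016
grip_force: 40.0
```

Emit:
send_rows(motion=[[[0,0,-0.5],[0,0,0],-1],[[0,0,-0.6],[0,0,0],-1],[[0,0,-0.6],[0,0,0],-1],[[0,0,-0.6],[0,0,0],-1],[[0,0,-0.6],[0,0,0],-1],[[0,0,-0.5],[0,0,0],-1],[[0,0,-0.3],[0,0,0],-1],[[0,0,-0.1],[0,0,0],-1]])

```text
time_s: 8.55
ee_pos: [0.4672, 0.0739, 0.3026]
eef_rot: [3.141, 0.001, 2.927]
force: [-0.5, -0.1, -1.6]
grip_width: 0.0154
grip_force: 40.0
```

The load reads about 1.7 N, so the lid came up. Now across, then the tilt.

Emit:
send_rows(motion=[[[-0.3,-0.27,0],[0,0,0],-1],[[-0.6,-0.55,0],[0,0,0],-1],[[-0.8,-0.73,0],[0,0,0],-1],[[-0.8,-0.73,0],[0,0,0],-1],[[-0.8,-0.73,0],[0,0,0],-1],[[-0.8,-0.73,0],[0,0,0],-1],[[-0.8,-0.73,0],[0,0,0],-1],[[-0.8,-0.73,0],[0,0,0],-1],[[-0.8,-0.73,0],[0,0,0],-1],[[-0.8,-0.73,0],[0,0,0],-1],[[-0.5,-0.45,0],[0,0,0],-1],[[-0.27,-0.22,0],[0,0,0],-1]])

```text
time_s: 9.75
ee_pos: [0.6571, -0.1952, 0.2992]
eef_rot: [3.141, -0.003, 2.925]
force: [-0.4, 0.6, -2.1]
grip_width: 0.0158
grip_force: 40.0
```

Emit:
send_rows(motion=[[[0,0,0],[-0.1,-0.31,0],-1],[[0,0,0],[-0.2,-0.62,0],-1],[[0,0,0],[-0.2,-0.62,0],-1],[[0,0,0],[-0.2,-0.62,0],-1],[[0,0,0],[-0.2,-0.62,0],-1],[[0,0,0],[-0.2,-0.62,0],-1],[[0,0,0],[-0.2,-0.62,0],-1],[[0,0,0],[-0.16,-0.5,0],-1],[[0,0,0],[-0.1,-0.32,0],-1],[[0,0,0],[0,0,0],-1]])

```text
time_s: 10.75
ee_pos: [0.6559, -0.1935, 0.2998]
eef_rot: [2.93, 0.576, 2.863]
force: [0.8, 0.0, -2.4]
grip_width: 0.0162
grip_force: 40.0
```

```bash
cat > g.py <<'E'
from h import *
o=get_obs(); print(o["time_s"],o["ee_pos"].round(4),o["eef_rot"].round(4),o["qpos"].round(3))
Rt=R.from_euler("xyz",o["eef_rot"]).as_matrix()
n=np.array([-.5707,-.0571,.8192]); T=np.array([.7665,-.1814,.096])+.17*n+.0215*n
print("tool z err deg",np.degrees(np.arccos(np.clip(-n@Rt[:,2],-1,1))))
print("shift units",(Rt.T@(T-o["ee_pos"])/.03).round(3),"turn units",(Rt.T@np.cross(Rt[:,2],-n)/.12).round(3))
E
python3 g.py
```

```text
10.75 [ 0.6559 -0.1935  0.2998] [2.9302 0.5762 2.8626] [-0.461  0.253  1.474  0.391  0.918 -1.977]
tool z err deg 0.0
shift units [ 0.826 -0.229  1.311] turn units [-0.019 -0.004  0.   ]
```

Emit:
send_rows(motion=[[[0.12,-0.03,0.2],[0,0,0],-1],[[0.2,-0.06,0.3],[0,0,0],-1],[[0.2,-0.06,0.3],[0,0,0],-1],[[0.2,-0.05,0.3],[0,0,0],-1],[[0.1,-0.03,0.2],[0,0,0],-1],[[0,0,0],[0,0,0],-1],[[0,0,0],[0,0,0],-1]])

```text
time_s: 11.45
ee_pos: [0.6582, -0.1915, 0.255]
eef_rot: [2.93, 0.578, 2.864]
force: [-0.1, -0.8, -0.7]
grip_width: 0.0156
grip_force: 40.0
```

```bash
python3 g.py; python3 - <<'E'
from h import *
a=camera("side"); b=camera("wrist"); pickle.dump((a,b),open("f.pkl","wb"))
x=cv2.resize(a["pixels"][100:300,240:440],(400,400)); y=cv2.resize(b["pixels"],(400,300)); y=cv2.copyMakeBorder(y,50,50,0,0,0)
cv2.imwrite("pics/v1.png",np.hstack([x,y])[...,::-1])
E
```

```text
11.45 [ 0.6582 -0.1915  0.255 ] [2.9302 0.5782 2.8637] [-0.456  0.287  1.537  0.422  0.826 -2.023]
tool z err deg 0.0
shift units [ 0.06  -0.045  0.037] turn units [-0.014  0.011 -0.   ]
```

View pics/v1.png

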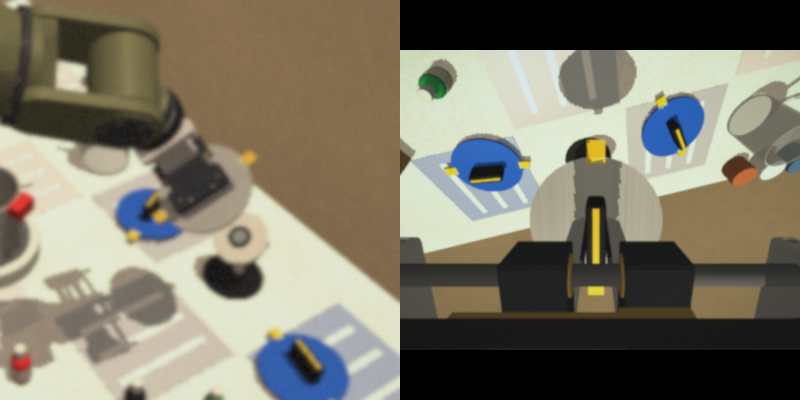

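The lid (side crop, about (205,185)) is held in front of the camera head at (240,237). I'll check the disc plane and centre by depth, and re-check the ring.

```bash
python3 - <<'E'
from h import *
a,b=pickle.load(open("f.pkl","rb")); n=np.array([-.5707,-.0571,.8192]);n/=np.linalg.norm(n)
S=np.array([.7665,-.1814,.096])+.17*n
x=np.cross([0,1,0],n);x/=np.linalg.norm(x);y=np.cross(n,x)
for nm,c in (("side",a),("wrist",b)):
    W=pts(c); D=W-S; h=D@n; r=np.linalg.norm(D-h[...,None]*n,axis=-1)
    k=(abs(h-.015)<.006)&(r>.02)&(r<.068)&(c["pixels"].max(-1)>90); Q=W[k]
    for i in range(3):
        m=Q.mean(0); q=np.linalg.svd(Q-m,full_matrices=False)[2][2]; q*=np.sign(q[2]); e=(Q-m)@q; Q=Q[abs(e)<2.5*np.std(e)]
    print(nm,len(Q),"normal",q.round(4),"err deg",np.degrees(np.arccos(min(1,q@n))),"height of plane at axis",((m-S)@q)/(n@q))
    P=np.c_[(Q-S)@x,(Q-S)@y]; ang=np.arctan2(P[:,1],P[:,0]); rr=np.hypot(*P.T)
    # rim: outermost point per angular bin, excluding lugs
    B=[]
    for t in np.arange(-np.pi,np.pi,.15):
        s=(ang>t)&(ang<t+.15)
        if s.sum()>3 and rr[s].max()>.055 : B.append(P[s][rr[s].argmax()])
    B=np.array(B); from scipy.optimize import least_squares
    f=least_squares(lambda v:np.hypot(B[:,0]-v[0],B[:,1]-v[1])-.061,[0,0],loss="soft_l1",f_scale=.001); print(" centre offs mm",(f.x*1000).round(1),len(B), "world",((f.x[0]*x+f.x[1]*y)*1000).round(1))
# ring from first image and the present one: rim ellipse by colour, lens disc position
s=pickle.load(open("side.pkl","rb"))
for c in (s,a):
    W=pts(c); D=W-(S-.17*n); h=D@n; r=np.linalg.norm(D-h[...,None]*n,axis=-1); p=c["pixels"]
    k=(abs(h)<.01)&(r<.05)&(p.min(-1)>110); Q=W[k]; q=np.c_[(Q-S)@x,(Q-S)@y]
    (cx,cy),R_=cv2.minEnclosingCircle((q*1000).astype(np.float32)); print("ring",len(Q),cx,cy,R_,"h",np.median(h[k]))
    k=(abs(h)<.02)&(r<.018)&(p.max(-1)<150); print(" lens",k.sum(),((W[k]-S)@x).mean()*1000,((W[k]-S)@y).mean()*1000,np.median(h[k]))
    Q=Q-Q.mean(0); m=np.linalg.svd(Q,full_matrices=False)[2][2]; print(m*np.sign(m[2]))
E
```

```text
side 797 normal [-0.571  -0.0589  0.8188] err deg 0.10508433768638266 height of plane at axis 0.01564044143029678
 centre offs mm [3.1 0.9] 33 world [2.5 0.9 1.8]
wrist 12308 normal [-0.5714 -0.056   0.8187] err deg 0.08164809701379865 height of plane at axis 0.015335022059395098
 centre offs mm [1.6 1.3] 27 world [1.3 1.3 1. ]
ring 508 -0.858274519443512 -0.06352698802947998 42.234130859375 h -0.001301264028130494
 lens 95 0.14077500284760067 -0.013366145541567667 0.0006181384356945898
[-0.56881709 -0.05496524  0.82062533]
ring 456 -0.6106138229370117 0.9203548431396484 41.99508285522461 h -0.0014662663495955347
 lens 95 0.030644389858057744 0.03661215956924147 0.0008598198807424567
[-0.56980495 -0.06858618  0.81891285]
```

Angle error is about 0.1° and the position is within about 2 mm. One small trim, then settle and hand in.

Emit:
send_rows(motion=[[[0.03,-0.02,0.02],[0,0,0],-1],[[0.03,-0.02,0.02],[0,0,0],-1],[[0,0,0],[0,0,0],-1],[[0,0,0],[0,0,0],-1],[[0,0,0],[0,0,0],-1],[[0,0,0],[0,0,0],-1],[[0,0,0],[0,0,0],-1]])

```text
time_s: 12.25
ee_pos: [0.6571, -0.1921, 0.2527]
eef_rot: [2.93, 0.578, 2.864]
force: [-0.4, 0.2, -1.5]
grip_width: 0.016
grip_force: 40.0
```

```bash
python3 g.py; python3 -c "
from station import *
o=get_obs(); print(o['joint_vel'].round(4),o['grip_force'],o['force'])
print(hand_in())"
```

```text
12.25 [ 0.6571 -0.1921  0.2527] [2.9301 0.5781 2.8636] [-0.458  0.287  1.542  0.425  0.822 -2.028]
tool z err deg 0.0
shift units [-0.006 -0.005 -0.004] turn units [-0.014  0.009 -0.   ]
[-0.      0.0003 -0.0001  0.0001 -0.0011  0.0007] 39.99857425689697 [-0.36024427  0.23853725 -1.52235875]
the job is handed in; nothing more can be done
None
```

I unlocked the lid, lifted it off and handed in at 12.3 s with the arm still holding it at the viewing spot, underside to the lens; by my measurements it is about 0.1° off square and within 2 mm of position.

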